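Hang the camera head in the microscope stand's bayonet ring

TASK

Hang the camera head upright in the ring of the microscope stand: let its two side lugs down through the two gaps in the ring's rim, then turn the head clockwise (seen from above) until the lugs drop into the locking notches, and leave it hanging there locked. Work gently: do not drop, ram or force the head in the ring, least of all once the lugs have caught, and leave the remote, the circuit board, the screwdriver and the jar where they are.

Things in the scene. Friction and masses are not known exactly. Their poses are not given: they have to be found in the camera images.
- head: Loose microscope camera head standing upright on its lens end, 0.19 to 0.32 kg, 123 mm high. Origin: centre of its underside; z up its axis. Round black barrel 44.4 mm across (its lowest 14 mm taper to 32 mm), with two side lugs (lugs) and a square block on top (grip). It is the same after half a turn.
- grip (a point): Centre of the head's brass-coloured ribbed block, the place to grasp: 46 x 46 mm, sides along the head's x and y, from 79 to 123 mm above the head's underside; this point is at 101 mm.
- lugs (a point): On the head's axis at the height of the lugs' undersides, 55 mm above the head's underside; axes as the head's. The two steel lugs stick out at +x and -x to 33 mm from the axis; each is 10 mm wide (along y) and 6 mm high.
- stand: Fixed microscope stand: black base plate 150 x 250 x 18 mm, aluminium column 26 mm across and 213 mm high, 135 mm from the ring's axis towards -y, and a short arm carrying a steel bayonet ring, 86 mm across, with vertical axis. Origin: on the ring's axis at the underside of the base; z up.
- rim (a point): On the ring's axis at the top of its rim, 163 mm above the bench; axes as the stand's. The rim (4 mm thick, inner diameter 51 mm) overhangs the ledge and has two gaps, each 17 mm wide, at +x and -x: the lugs pass down only there, so the head's x must lie along this x, either way round.
- ring (a point): On the ring's axis at the height of the ledge on which the lugs rest and slide, 150 mm above the bench (9 mm under the rim). In the ledge, hidden under the rim, are two opposite notches 13.6 mm wide and 5 mm deep, 30 to 78 degrees clockwise (from above) past the gaps, at an angle that differs each time and must be felt.
- bore (a point): On the ring's axis at the lower end of its bore, 46.4 mm wide, 30 mm under the ledge. Held loosely or pressed lightly while turned, the head drops 5 mm at the notches and turns no further. Stops block turning the other way (at 8 to 12 degrees), and at about 90 degrees if the notches were missed. Over 35 N between head and stand counts as forcing.
- remote: Bystander: small black remote control, 85 x 42 x 13 mm, lying on the mat. Origin: centre of its underside.
- board: Bystander: small circuit board, 62 x 46 x 12 mm, lying on the mat. Origin: centre of its underside.
- driver: Bystander: screwdriver, 160 mm long, lying on the mat.
- jar: Bystander: small closed jar, 48 mm in diameter, 50 mm high. Origin: centre of its underside.
Things that resemble listed ones, but are neither listed nor needed, are in the scene too. Leave any orange, pink or white look-alike of the head alone.

How it is judged:
On the way, in this order (a step that is already met when the one before it is completed fails the run):
1. the head hangs in the ring, its lugs let down through the gaps onto the ledge (within 3 mm of its height, lined up with the gaps within 20 degrees) (z of lugs in the frame of ring between -0.002 and 0.003 m and horizontal distance between lugs and ring below 0.004 m and angle between the x axis of lugs and the x axis of ring, either way round below 0.35 rad), for 0.1 s.
2. turned, the lugs have dropped into the locking notches (at least 3.5 mm below the ledge) (z of lugs in the frame of ring below -0.0035 m and horizontal distance between lugs and ring below 0.004 m and angle between the x axis of lugs and the x axis of ring, either way round above 0.35 rad), for 0.2 s.
At the end, for the whole second after the job is handed in: The head hangs upright (within 6 degrees) and at rest in the stand's ring, within 4 mm of its axis, turned at least 20 degrees from the gaps, its lugs down in the locking notches: 3.5 to 9 mm below the ledge (all of step 2 and z of lugs in the frame of ring above -0.009 m and angle between head's own z axis and vertical below 0.1 rad and linear speed of head below 0.02 m/s and angular speed of head below 0.1 rad/s); the robot touches nothing.
It fails at once if the head forced in the ring: more than 35 N between head and stand (contact force between head and stand above 35 N).
It fails at once if the remote control moved by more than 20 mm (distance of remote from where it was at the start of the episode above 0.02 m).
It fails at once if the circuit board moved by more than 20 mm (distance of board from where it was at the start of the episode above 0.02 m).
It fails at once if the screwdriver moved by more than 20 mm (distance of driver from where it was at the start of the episode above 0.02 m).
It fails at once if the jar moved by more than 20 mm (distance of jar from where it was at the start of the episode above 0.02 m).
It also fails if it takes over 64 s, if anything falls off the work surface, if the arm or the gripper's body presses on something with over 40 N, if the wrist force passes 120 N, or if a joint passes its speed limit or range.

ROBOT

A 6-joint arm with a two-finger parallel gripper is mounted at the origin on the work surface. World frame = base frame: x ahead of the robot, y to its left, z up, the work surface at z = 0. Lengths are in m, angles in rad, forces in N, time in s.
With the tool pointing down it reaches from about 0.35 to 0.85 m from the base axis. Payload 8.1 kg.
Tool frame: the origin (TCP) lies on the centre line of the jaws, within the pads' length; the fingertips stand robot.finger_overhang ahead of it and the grasp point (between the pads) lies 5 mm behind it (robot.finger_overhang is the distance from the TCP to the fingertips, in m); z points along the fingers, y is the direction in which the jaws open and shut (so a half turn about z gives the same grasp; the last joint's range is limited). The gripper opens to 93 mm and grips with 3 to 60 N. Pads are 15 mm wide; open, the fingers measure 128 mm over their backs; the gripper's body (75 mm by 188 mm) begins 65 mm behind the grasp point.
Start: joints at [-1.347, 0.13, 1.488, -0, 1.523, -0.085], TCP at [0.182, -0.572, 0.197] pointing down, gripper open.
Joint ranges: [-2.96, 2.96], [-0.89, 2.26], [0.02, 2.5], [-1.34, 4.48], [0, 2.73], [-2.66, 2.66]. Speed limits (rad/s): [2.39, 2.39, 2.79, 3.14, 3.14, 3.14].

INTERFACE

Orientations are given as a rotation vector (axis times angle).
In Python, from plant import robot gives the robot as it stands. The module is installed in compiled form; this text tells all that it offers.
- The arm moves only by the tool carry_out, never from a script. Its argument "commands" is a list that holds one entry, the list of rows, each a list of 4 numbers: the shift along the tool's x, y, z in cm, then the turn about the tool's z in degrees. In form: [[[tx, ty, tz, roll], ...]]. A call has 1 to 20 rows; each row shifts and turns the commanded pose from where the row before left it, along the tool's axes as they then stand; what a row does not reach is not made up. A row lasts 1/12 s, in which the tool goes at most 41.7 mm and 7.16 degrees, less where a joint would pass 70% of its speed; a pose out of reach is approached as far as the arm can. A call is refused whole if a number of a shift passes 4.17 or a number of a turn 7.16, either way. A call with a gripper value outside its range is refused whole. "claw" is the finger opening in cm, from 0 to 9.3, set as the call begins (left out, the last holds). The fingers move at their own pace and stop on an object; "grip_force" is the grip in N (left out, the last holds). Time passes only in rows, so rows that do not move let the fingers close. It gives the time, the measured TCP pose, the force and the opening at its end, in the units of the state.
- robot.read_state(): the state, without advancing time (a new reading comes with each control period).
- robot.read_camera(name): name is "scene" or "top"; returns the picture (420x560x3 uint8, red, green, blue); there is no depth.
- robot.camera_params(name): a dict with "mtx" (3x3 intrinsics, pixels), "R" (3x3) and "t" (3): a world point X has camera coordinates R X + t. Camera axes: x right, y down, z forward; pixel columns grow to the right and rows downward; lengths in m; the calibration is good to about 2 mm. A picture is of the moment at which its call begins. camera_params takes no time and is no camera call.
- robot.close_job(): hands the job in, once; it reports no verdict.
The state is a dict: "t": time; "q": joint angles; "dq": joint speeds; "joint_torque": joint torques, N m; "tool_pos": TCP position; "orientation": TCP orientation; "force": force on the tool from outside, world axes, zero at the start; "wrist_torque": the same for the moment, N m; "opening": finger opening in m.
Only numpy, scipy, OpenCV 4.12 (cv2) and the standard library are available. Lean on these libraries where they do the work, as an engineer would, in place of code of your own. Each camera call takes 0.05 s, during which the arm holds its last target.

## Working session

There is one attempt and no reset: what is moved stays moved. The work goes in short steps, Python scripts to look and compute and a tool call to move; the robot and the scene stay as the last step left them, time stands still between calls to the robot, and variables do not carry over. Pictures are saved under pics/ and viewed, and the job is handed in when it is done.

Besides the shell and the picture viewer there is one more tool, called after "Emit:" as name([rows], argument=value, ...), one row to a line, values as JSON. carry_out: Moves the arm, as the interface text tells. Its arguments: {"type":"object","properties":{"commands":{"type":"array","items":{"type":"array","items":{"type":"array","items":{"type":"number"}}}},"claw":{"type":"number"},"grip_force":{"type":"number"}},"required":["commands"]}

```bash
mkdir -p pics; python3 - <<'E'
from plant import robot
import cv2,numpy as np
for n in("scene","top"):
    im=robot.read_camera(n);cv2.imwrite(f"pics/{n}0.png",cv2.resize(im[:,:,::-1],(800,600),interpolation=cv2.INTER_CUBIC));np.save(f"pics/{n}0.npy",im)
    p=robot.camera_params(n);print(n,p)
print(robot.read_state(),robot.finger_overhang)
E
```

```text
scene {'mtx': array([[429.65636158,   0.        , 281.95477213],
       [  0.        , 429.65636158, 204.77868996],
       [  0.        ,   0.        ,   1.        ]]), 'R': array([[ 0.10723711,  0.99423147,  0.00199637],
       [ 0.63898167, -0.06738149, -0.76626507],
       [-0.76171033,  0.08344769, -0.64252148]]), 't': array([-0.16615778, -0.23714002,  1.34549789])}
top {'mtx': array([[418.10879914,   0.        , 278.86344582],
       [  0.        , 418.10879914, 207.6378602 ],
       [  0.        ,   0.        ,   1.        ]]), 'R': array([[-1.26926350e-01, -9.91912103e-01, -2.86710149e-04],
       [-9.66958587e-01,  1.23797683e-01, -2.22856959e-01],
       [ 2.21090008e-01, -2.80091836e-02, -9.74851114e-01]]), 't': array([0.18048088, 0.56653249, 0.79560827])}
{'t': 0.1, 'q': array([-1.34739793e+00,  1.31120617e-01,  1.48916245e+00, -8.68299686e-06,
        1.52301059e+00, -8.54011652e-02]), 'dq': array([-0.00181505, -0.00017778, -0.00385141, -0.00106856,  0.0029302 ,
       -0.00072194]), 'joint_torque': array([ 1.29628621e-03, -5.61341643e+01, -4.93095481e+01,  7.70521467e-02,
        2.91094906e-02, -5.22564221e-05]), 'tool_pos': array([ 0.18224308, -0.57107098,  0.19627585]), 'orientation': array([-3.10254402e+00, -4.82876040e-01,  1.97697399e-04]), 'force': array([ 0.34304494,  0.43437968, -0.25330439]), 'wrist_torque': array([-0.00584056, -0.03711347,  0.03599257]), 'opening': 0.0929573829706444} 0.014
```

View pics/scene0.png

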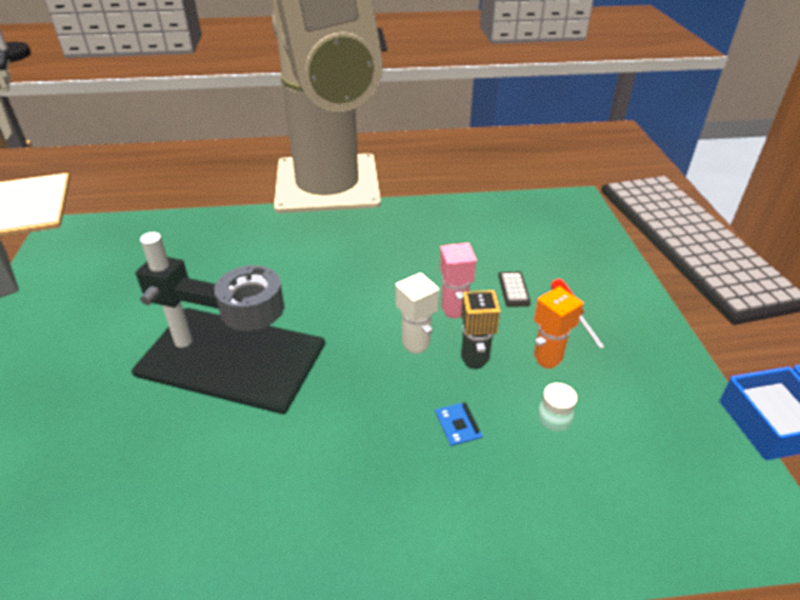

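View pics/top0.png

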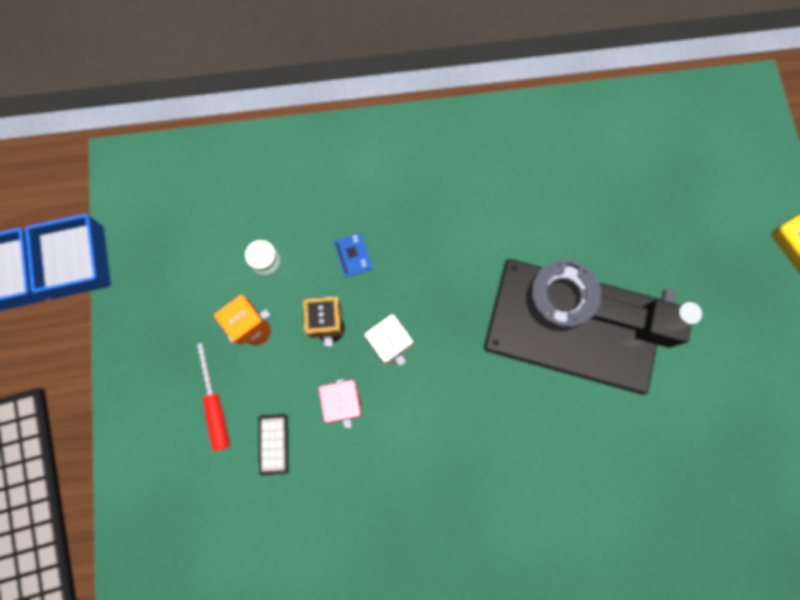

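Possible heads, by top-view pixel: brass/black (322,317), orange (238,319), white (389,338), pink (340,401). The description fits only the brass/black one. Next I'll check it in close crops, along with the ring.

```bash
python3 - <<'E'
import cv2,numpy as np
s=np.load("pics/scene0.npy")[:,:,::-1];t=np.load("pics/top0.npy")[:,:,::-1]
def crop(im,x,y,w,h,k):return cv2.resize(im[y:y+h,x:x+w],None,fx=k,fy=k,interpolation=cv2.INTER_CUBIC)
a=crop(t,200,196,50,50,8);b=crop(t,360,175,50,60,8);
c=crop(s,310,195,50,70,8);d=crop(s,145,180,60,55,8)
cv2.imwrite("pics/c1.png",a);cv2.imwrite("pics/c2.png",b);cv2.imwrite("pics/c3.png",c);cv2.imwrite("pics/c4.png",d)
def pad(i,h):return cv2.copyMakeBorder(i,0,h-i.shape[0],0,0,0)
cv2.imwrite("pics/c12.png",np.hstack([pad(a,480),b]));
cv2.imwrite("pics/c34.png",np.hstack([c[:560],pad(d,560)])[:, :880][:, :])
E
```

```text
(no output)
```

View pics/c12.png

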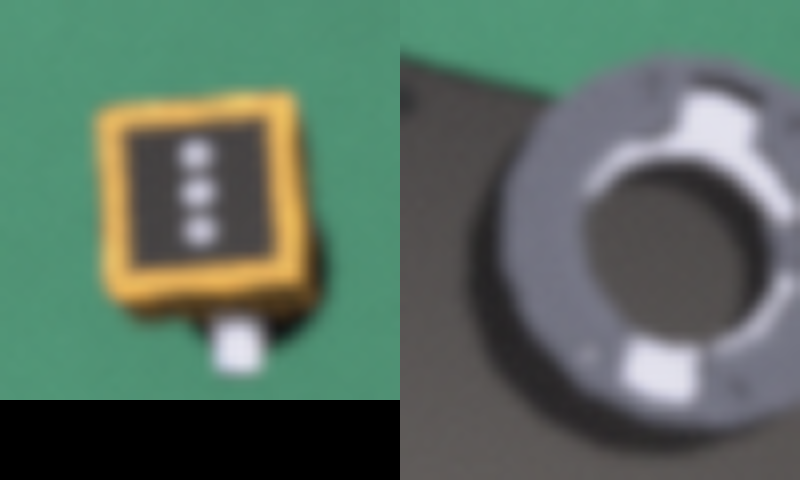

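View pics/c3.png

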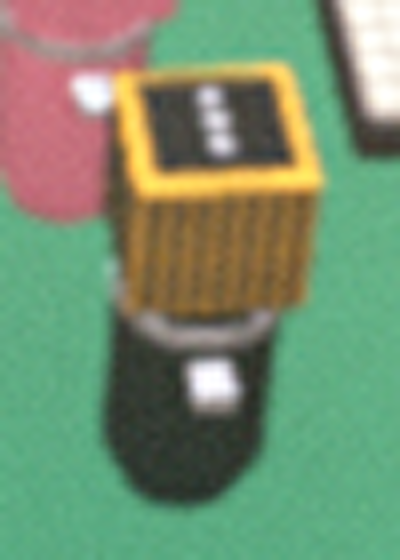

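View pics/c4.png

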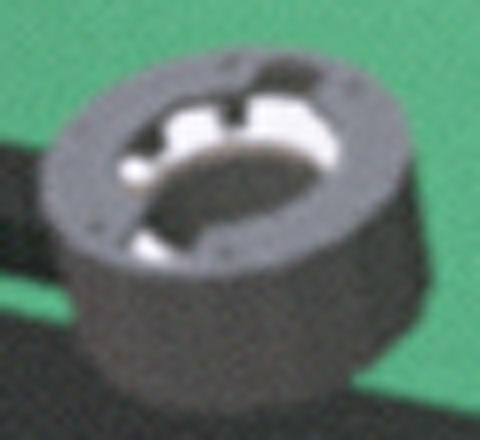

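```bash
cat > h.py <<'E'
import cv2,numpy as np
from plant import robot
P={n:robot.camera_params(n) for n in("scene","top")}
def proj(n,X):
    p=P[n];c=np.atleast_2d(X)@p["R"].T+p["t"];u=c@p["mtx"].T;return u[:,:2]/u[:,2:]
def ray(n,uv,z):
    p=P[n];d=p["R"].T@np.linalg.solve(p["mtx"],[uv[0],uv[1],1]);o=-p["R"].T@p["t"];return o+d*(z-o[2])/d[2]
def circ(x,y,z,r,n=72):
    a=np.linspace(0,2*np.pi,n);return np.c_[x+r*np.cos(a),y+r*np.sin(a),z+0*a]
def square(x,y,z,h,yaw):
    c,s=np.cos(yaw),np.sin(yaw);return np.array([[x+c*a-s*b,y+s*a+c*b,z] for a,b in((h,h),(-h,h),(-h,-h),(h,-h),(h,h))])
def rect(x,y,yaw,x0,x1,y0,y1,z):
    c,s=np.cos(yaw),np.sin(yaw);return np.array([[x+c*a-s*b,y+s*a+c*b,z] for a,b in((x0,y0),(x1,y0),(x1,y1),(x0,y1),(x0,y0))])
def draw(im,n,polys,box,k):
    x,y,w,h=box;o=cv2.resize(np.ascontiguousarray(im[y:y+h,x:x+w,::-1]),None,fx=k,fy=k,interpolation=cv2.INTER_CUBIC)
    for q in polys:
        uv=(proj(n,q)-[x,y]+.5)*k-.5
        cv2.polylines(o,[np.round(uv*8).astype(int).reshape(-1,1,2)],False,(0,0,255),1,cv2.LINE_AA,3)
    return o
E
python3 - <<'E'
from h import *
t=np.load("pics/top0.npy");s=np.load("pics/scene0.npy")
# head: top centre
f=lambda X,Y,ox,oy:((X+.5)/8-.5+ox,(Y+.5)/8-.5+oy)
print("head top", ray("top",f(199,194,200,196),.123))
print("dots",ray("top",f(197,155,200,196),.123)-ray("top",f(201,232,200,196),.123))
print("head scene",ray("scene",f(219,127,310,195),.123))
print("lug top",ray("top",f(238,345,200,196),.061))
a=ray("top",(487*.7,349*.7),.018);b=ray("top",(646*.7,391*.7),.018);print("base edge",b-a,np.linalg.norm(b-a))
print("col top",ray("top",(690*.7,313*.7),.213))
print("col scene",ray("scene",(152*.7,238*.7),.213))
print("ring top",ray("top",(566*.7,295*.7),.163),"scene",ray("scene",f(225,162,145,180),.163))
cv2.imwrite("pics/r1.png",draw(t,"top",[],(350,165,150,115),5))
E
```

```text
head top [0.56107542 0.214287   0.123     ]
dots [ 0.0186597  -0.00088607  0.        ]
head scene [0.55921154 0.21707362 0.123     ]
lug top [0.53420466 0.2149225  0.061     ]
base edge [-0.09068567 -0.22114566  0.        ] 0.23901735464528182
col top [ 0.48793692 -0.22617131  0.213     ]
col scene [ 0.48949234 -0.22196941  0.213     ]
ring top [ 0.53747221 -0.10143422  0.163     ] scene [ 0.54106679 -0.1013555   0.163     ]
```

View pics/r1.png

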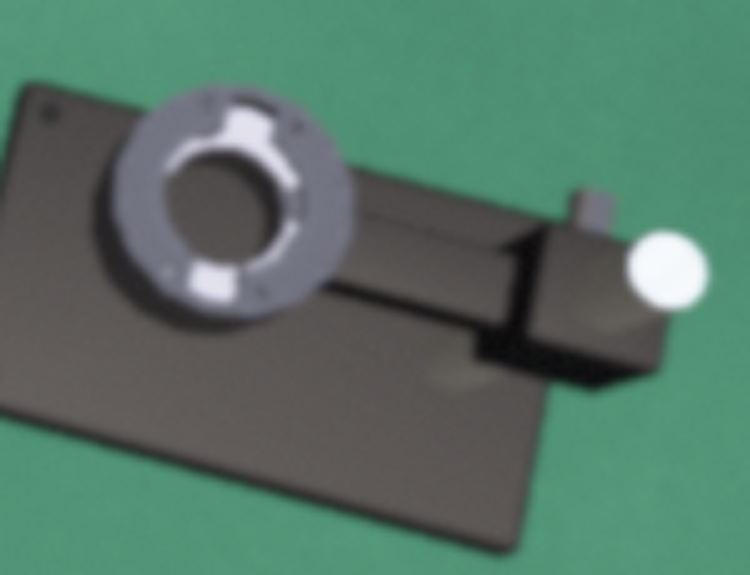

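```bash
cat > ov.py <<'E'
from h import *
import sys
def ov(t,s,H,hy,R,ry,name,hz=0):
    hp=[square(*H,hz+.123,.023,hy),square(*H,hz+.079,.023,hy),rect(*H,hy,-.033,.033,-.005,.005,hz+.061),circ(*H,hz+.02,.0222)]
    rp=[circ(*R,.163,.0255),circ(*R,.163,.043),rect(*R,ry,.02,.034,-.0085,.0085,.163),rect(*R,ry,-.034,-.02,-.0085,.0085,.163),circ(*(np.array(R)+.135*np.array([np.sin(ry),-np.cos(ry)])),.213,.013)]
    a=np.hstack([draw(t,"top",hp,(200,190,50,60),8),draw(s,"scene",hp,(310,195,50,60),8)])
    b=np.hstack([draw(t,"top",rp,(362,170,140,70),5)[:, :],])
    c=draw(s,"scene",rp,(95,155,110,80),7)
    for i,x in zip("abc",(a,b,c)):cv2.imwrite(f"pics/{name}{i}.png",x)
if __name__=="__main__":
    t=np.load("pics/top0.npy");s=np.load("pics/scene0.npy")
    ov(t,s,(.5603,.2155),np.radians(-2.5),(.5393,-.1015),np.radians(-22.2),"o1")
E
python3 ov.py
```

```text
(no output)
```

View pics/o1a.png

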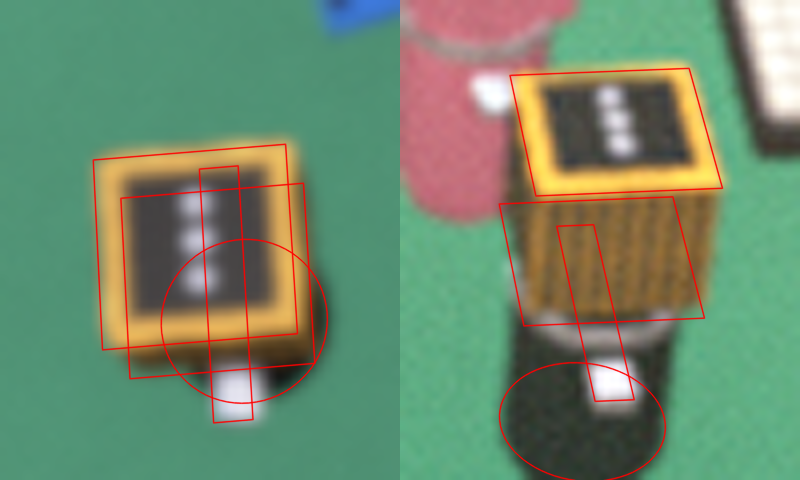

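View pics/o1b.png

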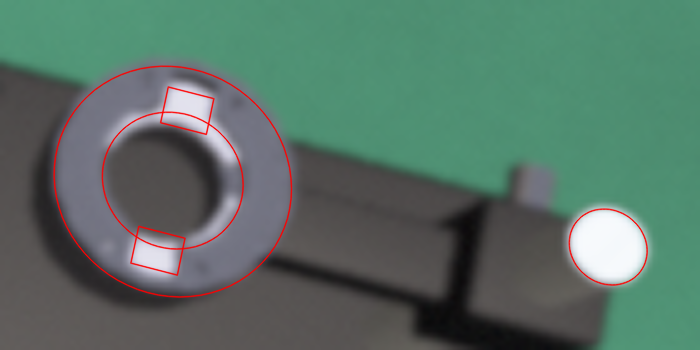

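View pics/o1c.png

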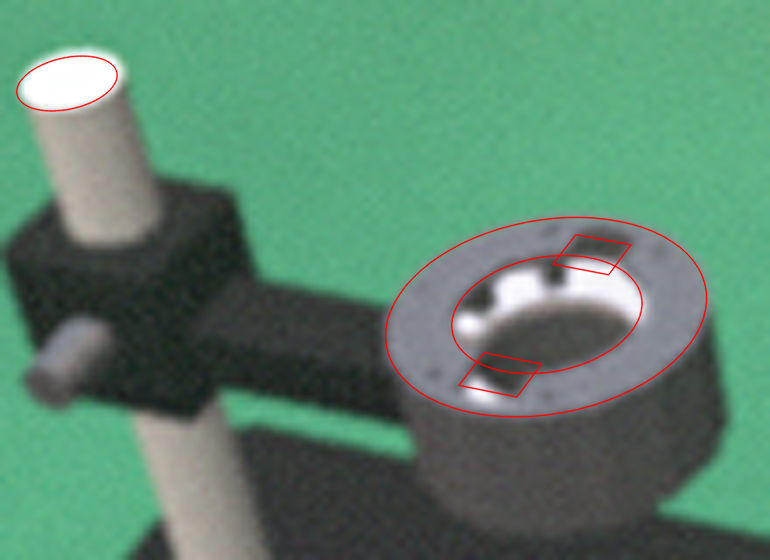

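```bash
python3 - <<'E'
from h import *
H=np.array([.561,.2148])
for n,p,z in(("orange",(237,318),.123),("white",(389,338),.123),("pink",(340,401),.123),("board",(353,255),.01),("jar",(261,254),.05),("remote",(273,444),.013)):
    X=ray("top",np.array(p)*.7,z)[:2];d=X-H;print(n,X.round(3),(d*1000).round())
# rel tool
s=robot.read_state();R=cv2.Rodrigues(s["orientation"])[0];print(R.round(3))
E
```

```text
orange [0.57  0.325] [  9. 110.]
white [0.518 0.128] [-43. -87.]
pink [0.444 0.201] [-117.  -14.]
board [0.672 0.167] [111. -48.]
jar [0.678 0.301] [117.  86.]
remote [0.403 0.313] [-158.   98.]
[[ 0.953  0.304 -0.   ]
 [ 0.304 -0.953  0.002]
 [ 0.    -0.002 -1.   ]]
```

```bash
cat > plan.py <<'E'
from h import *
import sys
def pose():
    s=robot.read_state();R=cv2.Rodrigues(s["orientation"])[0]
    return s["tool_pos"],np.degrees(np.arctan2(R[1,0],R[0,0])),np.degrees(np.arccos(-R[2,2])),s
def delta(p,psi,w):
    a=np.radians(psi);d=np.array(w)-p
    return np.round(np.array([d@[np.cos(a),np.sin(a),0],d@[np.sin(a),-np.cos(a),0],-d[2]])*100,3)
if __name__=="__main__":
    p,psi,t,s=pose();print(p.round(4),psi.round(2),"tilt",t.round(2),"t",s["t"],"F",s["force"].round(2),"T",s["wrist_torque"].round(3),"op",s["opening"].round(4),"q6",s["q"][5].round(2))
    for a in sys.argv[1:]:
        w=np.array(eval(a));print(a,"->",delta(p,psi,w[:3]),"cm; roll",(psi-w[3]) if len(w)>3 else "");p=w[:3]
E
python3 plan.py ".182,-.571,.336" ".42,-.40,.336" ".55,-.15,.336"
```

```text
Traceback (most recent call last):
  File "plan.py", line 10, in <module>
    p,psi,t,s=pose();print(p.round(4),psi.round(2),"tilt",t.round(2),"t",s["t"],"F",s["force"].round(2),"T",s["wrist_torque"].round(3),"op",s["opening"].round(4),"q6",s["q"][5].round(2))
                                                                                                                                            ^^^^^^^^^^^^^^^^^^
AttributeError: 'float' object has no attribute 'round'
```

```bash
sed -i 's/s\["opening"\].round(4)/round(s["opening"],4)/' plan.py
python3 plan.py ".182,-.571,.336" ".42,-.40,.336" ".55,-.15,.336" ".561,.2148,.336"
```

```text
[ 0.1822 -0.5711  0.1963] 17.69 tilt 0.1 t 0.1 F [ 0.34  0.43 -0.25] T [-0.006 -0.037  0.036] op 0.093 q6 -0.09
.182,-.571,.336 -> [ -0.021  -0.014 -13.972] cm; roll 
.42,-.40,.336 -> [27.871 -9.058 -0.   ] cm; roll 
.55,-.15,.336 -> [ 19.983 -19.867  -0.   ] cm; roll 
.561,.2148,.336 -> [ 12.135 -34.42   -0.   ] cm; roll
```

Emit:
carry_out([
  [[0,0,-3.5,0],[0,0,-3.5,0],[0,0,-3.5,0],[0,0,-3.5,0],[3.5,-1.1,0,0],[3.5,-1.1,0,0],[3.5,-1.1,0,0],[3.5,-1.1,0,0],[3.5,-1.1,0,0],[3.5,-1.1,0,0],[3.5,-1.2,0,0],[3.5,-1.2,0,0],[2.8,-2.8,0,0],[2.8,-2.8,0,0],[2.8,-2.8,0,0],[2.8,-2.8,0,0],[2.8,-2.8,0,0],[2.8,-2.8,0,0],[2.8,-2.8,0,0]],
], claw=7.0, grip_force=20)

```text
t: 1.68
tool_pos: [0.5493, -0.1525, 0.3368]
orientation: [-3.104, -0.483, 0.001]
force: [0.2, -1.2, 1.0]
opening: 0.0699
```

```bash
python3 plan.py ".561,.2148,.336,87.5"
```

```text
[ 0.5493 -0.1525  0.3368] 17.69 tilt 0.04 t 1.6833 F [ 0.19 -1.16  1.05] T [ 0.01  -0.007 -0.001] op 0.0699 q6 0.9
.561,.2148,.336,87.5 -> [ 12.277 -34.64    0.084] cm; roll -69.80897707479434
```

Emit:
carry_out([
  [[1.2,-3.45,0,0],[1.2,-3.45,0,0],[1.2,-3.45,0,0],[1.2,-3.45,0,0],[1.2,-3.45,0,0],[1.2,-3.45,0,0],[1.2,-3.45,0,0],[1.2,-3.45,0,0],[1.2,-3.45,0,0],[1.2,-3.45,0,0],[0,0,0,-7],[0,0,0,-7],[0,0,0,-7],[0,0,0,-7],[0,0,0,-7],[0,0,0,-7],[0,0,0,-7],[0,0,0,-7],[0,0,0,-7],[0,0,0,-6.8]],
])

```text
t: 3.35
tool_pos: [0.5582, 0.2106, 0.3366]
orientation: [-2.262, -2.179, 0.002]
force: [-0.2, 0.0, -0.5]
opening: 0.07
```

```bash
python3 plan.py ".561,.2148,.15,87.5"; python3 - <<'E'
from h import *
for n,b in(("top",(180,170,90,100)),("scene",(290,120,90,100))):
    im=robot.read_camera(n);np.save(f"pics/{n}1.npy",im);cv2.imwrite(f"pics/{n}1.png",im[:,:,::-1])
E
```

```text
[0.5582 0.2106 0.3366] 87.84 tilt 0.06 t 3.35 F [-0.18  0.01 -0.46] T [-0.091 -0.074  0.015] op 0.07 q6 0.31
.561,.2148,.15,87.5 -> [ 0.427  0.264 18.659] cm; roll 0.343398249381778
```

View pics/top1.png

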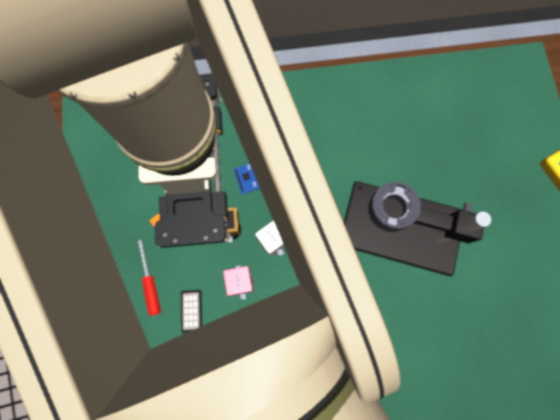

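View pics/scene1.png

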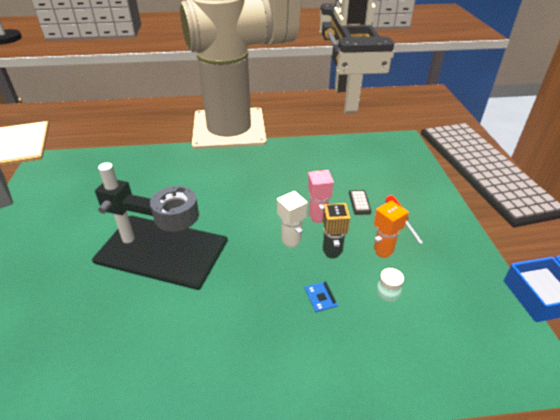

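```bash
python3 - <<'E'
from h import *
s=robot.read_state();p=s["tool_pos"];print(p,proj("scene",p),proj("top",p),proj("scene",[.561,.2148,.123]),s["q"])
E
```

```text
[0.5582192  0.21059925 0.33666804] [[343.73999405 113.90223872]] [[207.8370805  191.76950967]] [[336.00000441 211.09743637]] [ 2.74843603e-01  1.09441215e-01  1.25962123e+00 -9.51817200e-06
  1.77355927e+00  3.16254085e-01]
```

```bash
python3 - <<'E'
from h import *
for dx in(-.035,.035,.0525):
  for z in(.322,.40):
    for dy in (-.0075,.0075):
      X=[.558+dx,.2106+dy,z];print(dx,z,dy,proj("scene",X).round(1),proj("top",X).round(1))
s=np.load("pics/scene1.npy");t=np.load("pics/top1.npy")
cv2.imwrite("pics/d1.png",np.hstack([draw(s,"scene",[],(310,20,80,110),5),draw(t,"top",[],(170,170,80,110),5)[:, :400]]))
E
```

```text
-0.035 0.322 -0.0075 [[334.4 112.1]] [[217.1 217.7]]
-0.035 0.322 0.0075 [[342.8 111.7]] [[206.5 219. ]]
-0.035 0.4 -0.0075 [[338.3  69.2]] [[207.9 205.1]]
-0.035 0.4 0.0075 [[347.2  68.8]] [[195.8 206.6]]
0.035 0.322 -0.0075 [[343.  132.4]] [[212.5 170.8]]
0.035 0.322 0.0075 [[352.  131.9]] [[202.2 172.1]]
0.035 0.4 -0.0075 [[347.8  87.5]] [[203.  151.8]]
0.035 0.4 0.0075 [[357.4  87.1]] [[191.2 153.3]]
0.0525 0.322 -0.0075 [[345.3 137.9]] [[211.4 159.5]]
0.0525 0.322 0.0075 [[354.5 137.4]] [[201.2 160.7]]
0.0525 0.4 -0.0075 [[350.4  92.6]] [[201.8 139. ]]
0.0525 0.4 0.0075 [[360.3  92.1]] [[190.1 140.4]]
```

View pics/d1.png

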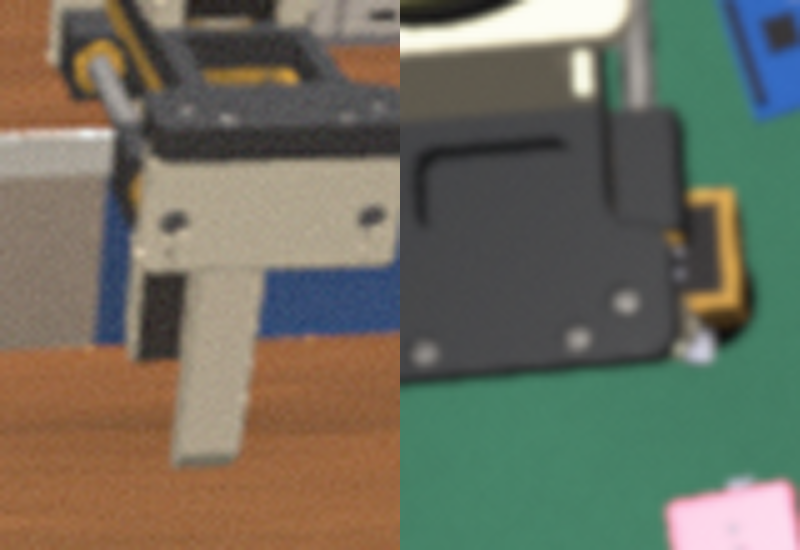

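```bash
python3 - <<'E'
from h import *
for n in P: print(n,"cam pos",(-P[n]["R"].T@P[n]["t"]).round(3))
print(proj("scene",[0,0,0]),proj("top",[0,0,0]))
s=robot.read_camera("scene");t=robot.read_camera("top");st=robot.read_state();p=st["tool_pos"];print(p,st["t"])
ax=np.array([[p[0],p[1],z] for z in(.322,.4,.5,.6)])
jy=np.array([p+[-.05,0,0],p+[.05,0,0]]);jx=np.array([p+[0,-.05,0],p+[0,.05,0]])
cv2.imwrite("pics/e1.png",draw(s,"scene",[ax,jy,jx],(150,0,270,230),3));cv2.imwrite("pics/e2.png",draw(t,"top",[ax,jy,jx],(60,0,270,280),2))
E
```

```text
scene cam pos [1.194 0.037 0.683]
top cam pos [0.395 0.131 0.902]
[[228.89579204 129.05302909]] [[373.70992341 505.36254251]]
[0.5582956  0.21061334 0.33683315] 3.55
```

View pics/e1.png

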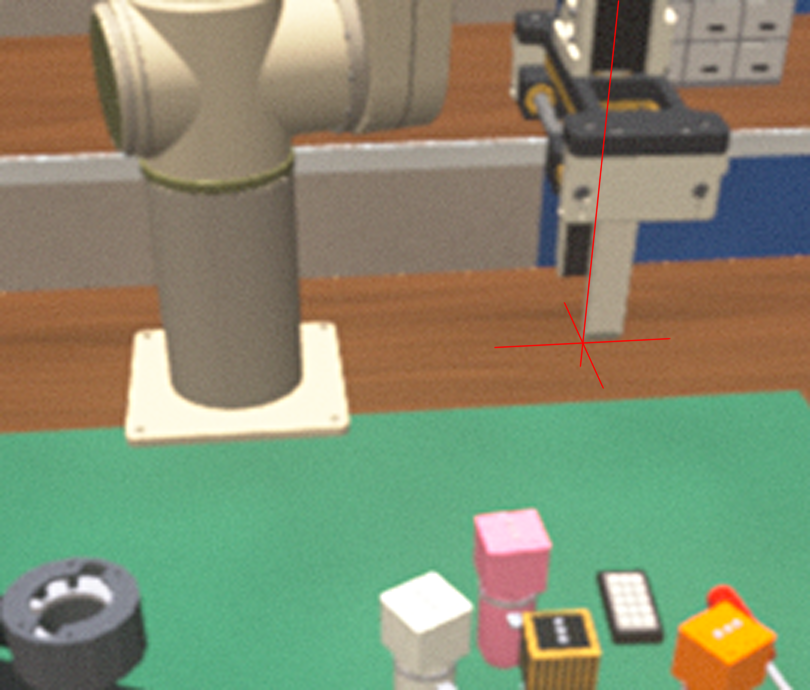

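View pics/e2.png

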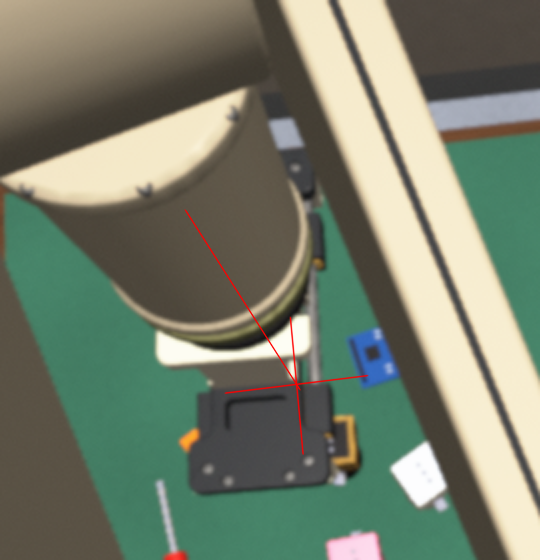

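```bash
python3 - <<'E'
from h import *
g=lambda x,y:(x/2+60,y/2)
for z in(.40,.43,.46):
  for q in((193,490),(330,482),(198,392),(330,386),(300,150)): print(z,q,ray("top",g(*q),z).round(3))
  # scene
k=lambda x,y:(x/3+150,y/3)
for z in(.322,.336,.36,.40):
  for q in((585,335),(623,333),(560,273),(590,275)): print(z,q,ray("scene",k(*q),z).round(3))
E
```

```text
0.4 (193, 490) [0.482 0.269 0.4  ]
0.4 (330, 482) [0.476 0.187 0.4  ]
0.4 (198, 392) [0.542 0.262 0.4  ]
0.4 (330, 386) [0.536 0.181 0.4  ]
0.4 (300, 150) [0.699 0.185 0.4  ]
0.43 (193, 490) [0.476 0.261 0.43 ]
0.43 (330, 482) [0.471 0.183 0.43 ]
0.43 (198, 392) [0.533 0.254 0.43 ]
0.43 (330, 386) [0.527 0.178 0.43 ]
0.43 (300, 150) [0.681 0.181 0.43 ]
0.46 (193, 490) [0.471 0.253 0.46 ]
0.46 (330, 482) [0.466 0.18  0.46 ]
0.46 (198, 392) [0.525 0.247 0.46 ]
0.46 (330, 386) [0.519 0.175 0.46 ]
0.46 (300, 150) [0.663 0.178 0.46 ]
0.322 (585, 335) [0.523 0.222 0.322]
0.322 (623, 333) [0.523 0.245 0.322]
0.322 (560, 273) [0.44  0.224 0.322]
0.322 (590, 275) [0.445 0.243 0.322]
0.336 (585, 335) [0.549 0.215 0.336]
0.336 (623, 333) [0.549 0.237 0.336]
0.336 (560, 273) [0.469 0.217 0.336]
0.336 (590, 275) [0.474 0.235 0.336]
0.36 (585, 335) [0.594 0.202 0.36 ]
0.36 (623, 333) [0.594 0.223 0.36 ]
0.36 (560, 273) [0.52  0.205 0.36 ]
0.36 (590, 275) [0.524 0.221 0.36 ]
0.4 (585, 335) [0.668 0.182 0.4  ]
0.4 (623, 333) [0.668 0.2   0.4  ]
0.4 (560, 273) [0.603 0.184 0.4  ]
0.4 (590, 275) [0.607 0.198 0.4  ]
```

Emit:
carry_out([
  [[0.5,0.2,0,0.3],[0,0,3.4,0],[0,0,3.4,0],[0,0,3.4,0],[0,0,3.4,0],[0,0,0,0],[0,0,0,0]],
])

```text
t: 4.13
tool_pos: [0.559, 0.2154, 0.1993]
orientation: [-2.275, -2.163, 0.007]
force: [0.1, 0.0, 0.7]
opening: 0.0703
```

```bash
cat > look.py <<'E'
from h import *
import sys
# name, box scene
n=sys.argv[1]
s=robot.read_camera("scene");t=robot.read_camera("top");np.save(f"pics/s{n}.npy",s);np.save(f"pics/t{n}.npy",t)
bs=eval(sys.argv[2]);bt=eval(sys.argv[3]);k=float(sys.argv[4])
cv2.imwrite(f"pics/s{n}.png",draw(s,"scene",[],bs,k));cv2.imwrite(f"pics/t{n}.png",draw(t,"top",[],bt,k))
E
python3 plan.py; python3 look.py 2 "(290,90,120,150)" "(170,140,120,120)" 4
```

```text
[0.559  0.2154 0.1993] 87.09 tilt 0.29 t 4.1333 F [0.05 0.02 0.68] T [-0.016 -0.073 -0.035] op 0.0703 q6 0.33
```

View pics/s2.png

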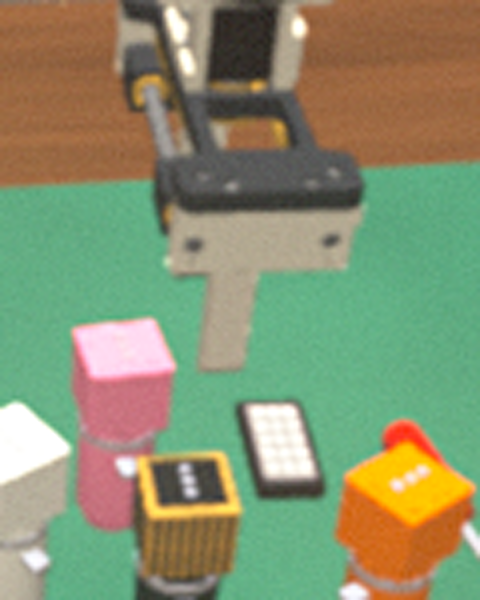

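View pics/t2.png

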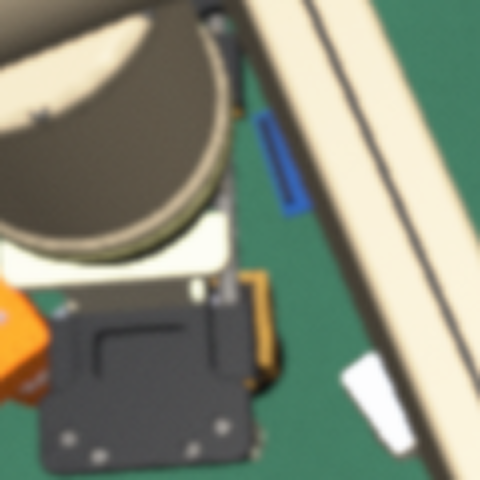

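```bash
python3 - <<'E'
from h import *
for z in(.185,.2,.22,.23,.24):
  print(z,[ray("scene",((u+.5)/4-.5+290,(v+.5)/4-.5+90),z).round(4)[:2] for u,v in((198,370),(244,370))])
E
```

```text
0.185 [array([0.5477, 0.2184]), array([0.55  , 0.2405])]
0.2 [array([0.5672, 0.213 ]), array([0.5694, 0.2344])]
0.22 [array([0.5931, 0.2057]), array([0.5953, 0.2262])]
0.23 [array([0.6061, 0.202 ]), array([0.6082, 0.2221])]
0.24 [array([0.6191, 0.1984]), array([0.6212, 0.218 ])]
```

Emit:
carry_out([
  [[0,0.1,2.5,0],[0,0,2.5,0],[0,0,2.5,0],[0,0,0,0],[0,0,0,0]],
])

```text
t: 4.65
tool_pos: [0.5622, 0.2157, 0.1278]
orientation: [2.275, 2.166, 0.001]
force: [-0.1, -0.1, 0.5]
opening: 0.07
```

```bash
python3 plan.py; python3 look.py 3 "(290,110,120,150)" "(170,140,120,120)" 4
```

```text
[0.5622 0.2157 0.1278] 87.17 tilt 0.04 t 4.65 F [-0.06 -0.1   0.51] T [-0.024 -0.104  0.028] op 0.07 q6 0.33
```

View pics/s3.png

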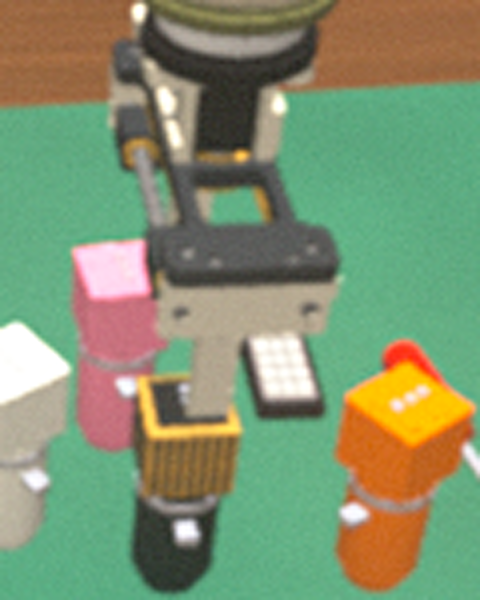

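```bash
python3 - <<'E'
from h import *
print(proj("scene",[[.6147,.2157,.114],[.6147,.2157,.15],[.597,.2157,.15],[.597,.2157,.114]])*4-[290*4,110*4])
for z in(.114,.13,.14,.15,.16):
  print(z,[ray("scene",((u+.5)/4-.5+290,(v+.5)/4-.5+110),z).round(4)[:2] for u,v in((186,416),(234,416))])
E
```

```text
[[207.08951042 491.49835242]
 [214.17181684 435.40882827]
 [206.0678185  410.54776956]
 [199.32415275 466.4204693 ]]
0.114 [array([0.5585, 0.2163]), array([0.561 , 0.2404])]
0.13 [array([0.5764, 0.2113]), array([0.5788, 0.2346])]
0.14 [array([0.5876, 0.2081]), array([0.59  , 0.2311])]
0.15 [array([0.5987, 0.205 ]), array([0.6011, 0.2275])]
0.16 [array([0.6099, 0.2018]), array([0.6122, 0.2239])]
```

Emit:
carry_out([
  [[0,0,1,0],[0,0,1,0],[0,0,1,0],[0,0,0,0],[0,0,0,0]],
])

```text
t: 5.17
tool_pos: [0.5605, 0.2152, 0.0948]
orientation: [-2.274, -2.165, 0.004]
force: [-0.6, 0.3, 0.7]
opening: 0.0701
```

```bash
python3 plan.py; python3 look.py 4 "(290,130,90,110)" "(170,140,120,120)" 6
```

```text
[0.5605 0.2152 0.0948] 87.19 tilt 0.16 t 5.1667 F [-0.58  0.26  0.73] T [-0.078 -0.098 -0.101] op 0.0701 q6 0.33
```

View pics/s4.png

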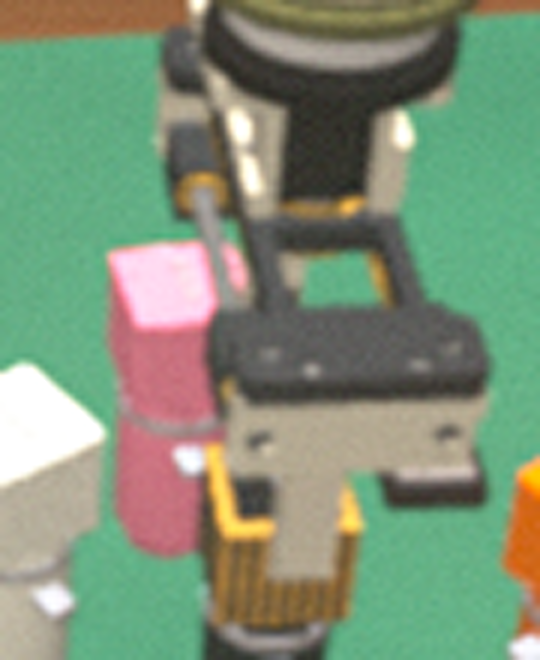

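View pics/t4.png

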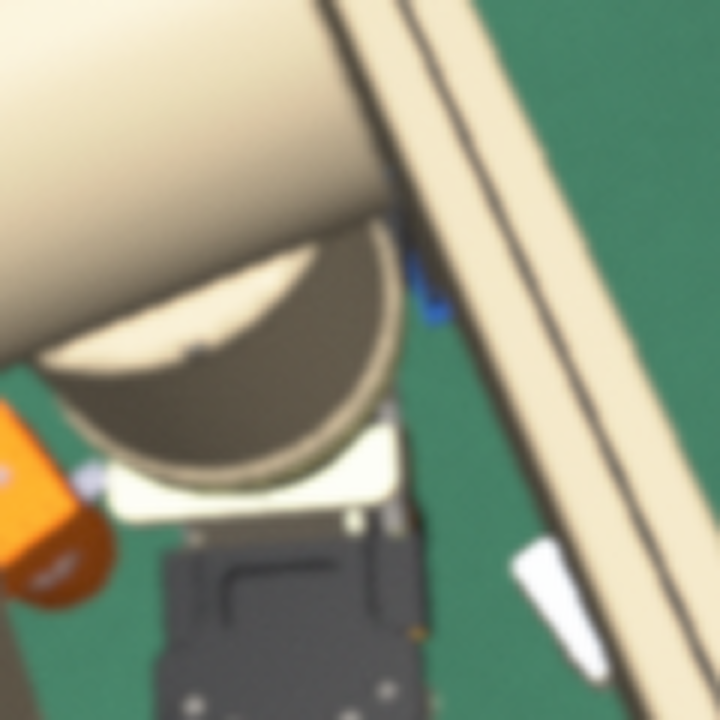

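Emit:
carry_out([
  [[0,0,1,0],[0,0,0,0],[0,0,0,0],[0,0,0,0],[0,0,0,0],[0,0,0,0],[0,0,0,0],[0,0,0,0],[0,0,0,0],[0,0,0,0]],
], claw=4.0, grip_force=15)

```text
t: 6.1
tool_pos: [0.5616, 0.2155, 0.0862]
orientation: [-2.275, -2.166, 0.0]
force: [0.7, -0.3, -1.6]
opening: 0.046
```

```bash
python3 plan.py; python3 look.py 5 "(290,130,90,110)" "(170,140,120,120)" 6
```

```text
[0.5616 0.2155 0.0862] 87.19 tilt 0.01 t 6.1 F [ 0.66 -0.32 -1.64] T [-0.076 -0.101 -0.049] op 0.046 q6 0.33
```

View pics/s5.png

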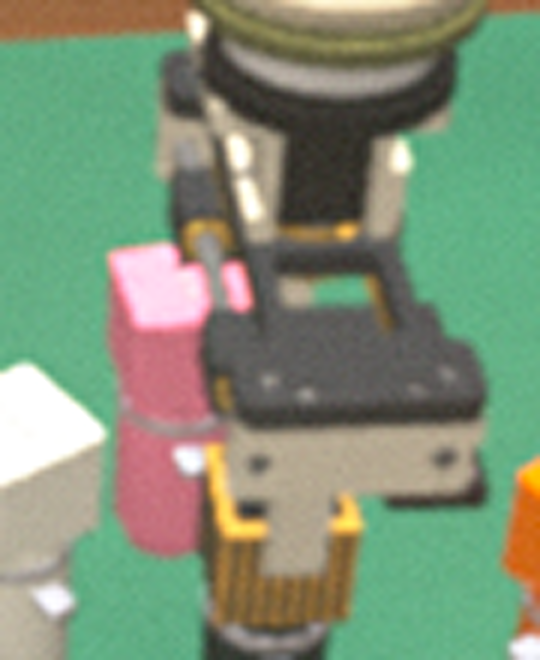

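Emit:
carry_out([
  [[0,0,0,0],[0,0,-1,0],[0,0,-2,0],[0,0,-3,0],[0,0,-3,0],[0,0,-3,0],[0,0,-3,0],[0,0,-3,0],[0,0,-2,0],[0,0,0,0],[0,0,0,0]],
], grip_force=25)

```text
t: 7.12
tool_pos: [0.5624, 0.2157, 0.2879]
orientation: [2.274, 2.165, 0.005]
force: [0.1, -1.3, -2.9]
opening: 0.0456
```

```bash
python3 plan.py ".5393,-.1015,.2862,67.8"; python3 look.py 6 "(290,50,110,130)" "(170,140,120,120)" 5
```

```text
[0.5624 0.2157 0.2879] 87.19 tilt 0.2 t 7.1167 F [ 0.08 -1.31 -2.9 ] T [-0.102 -0.074 -0.   ] op 0.0456 q6 0.33
.5393,-.1015,.2862,67.8 -> [-31.8    -0.755   0.17 ] cm; roll 19.39234067659524
```

View pics/s6.png

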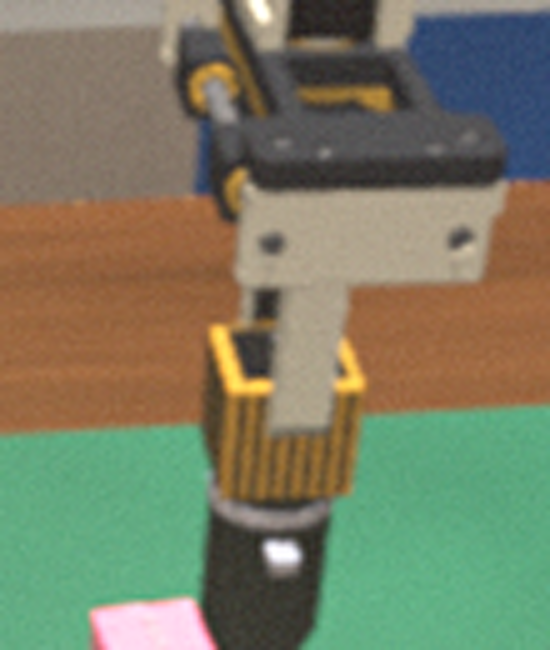

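Emit:
carry_out([
  [[-1.5,-0.2,0,0],[-3,-0.5,0,0],[-3,0,0,0],[-3,0,0,0],[-3,0,0,0],[-3,0,0,0],[-3,0,0,0],[-3,0,0,0],[-3,0,0,0],[-3,0,0,0],[-2,0,0,0],[-1.3,0,0,0],[0,0,0,5],[0,0,0,5],[0,0,0,5],[0,0,0,4.4],[0,0,0,0],[0,0,0,0]],
])

```text
t: 8.72
tool_pos: [0.5385, -0.1015, 0.2851]
orientation: [-2.604, -1.755, 0.002]
force: [-0.6, -0.6, -1.0]
opening: 0.0457
```

```bash
python3 plan.py ".5393,-.1015,.2862,67.8"; python3 look.py 7 "(140,60,110,150)" "(340,140,120,120)" 4
```

```text
[ 0.5385 -0.1015  0.2851] 67.95 tilt 0.11 t 8.7167 F [-0.62 -0.62 -1.  ] T [-0.021 -0.065  0.007] op 0.0457 q6 0.1
.5393,-.1015,.2862,67.8 -> [ 0.032  0.077 -0.112] cm; roll 0.1465026864341894
```

View pics/s7.png

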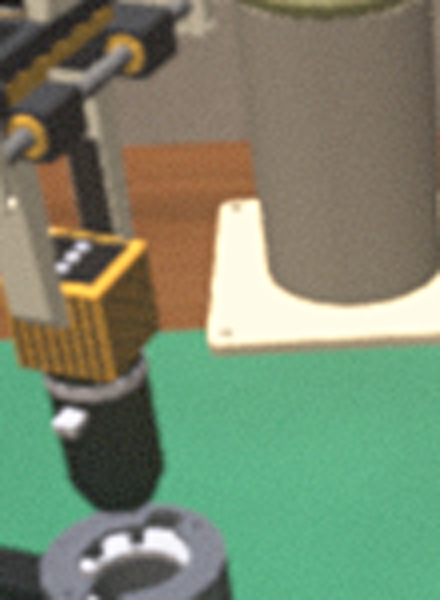

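View pics/t7.png

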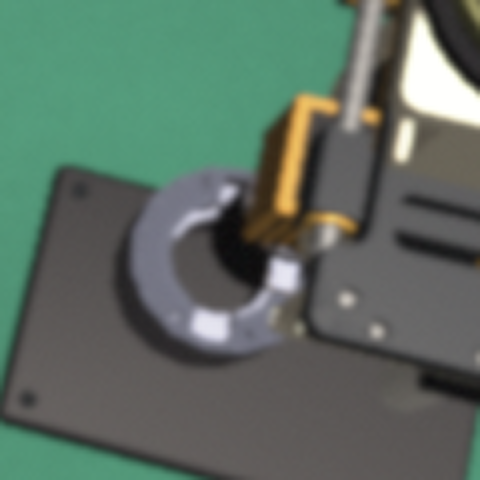

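```bash
cat > hov.py <<'E'
from h import *
import sys
n,x,y,hz,yaw=sys.argv[1],*map(float,sys.argv[2:6]);yaw=np.radians(yaw)
hp=[square(x,y,hz+.123,.023,yaw),square(x,y,hz+.079,.023,yaw),rect(x,y,yaw,-.033,.033,-.005,.005,hz+.061),rect(x,y,yaw,-.033,.033,-.005,.005,hz+.055),circ(x,y,hz+.014,.0222),circ(x,y,hz,.016),circ(.5393,-.1015,.163,.0255)]
a=draw(np.load(f"pics/s{n}.npy"),"scene",hp,(130,110,80,100),6);b=draw(np.load(f"pics/t{n}.npy"),"top",hp,(360,150,70,100),6)
cv2.imwrite(f"pics/ho{n}.png",np.hstack([a,b])[:600,:])
E
python3 hov.py 7 .5385 -.1015 .199 -22.05
```

```text
(no output)
```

View pics/ho7.png

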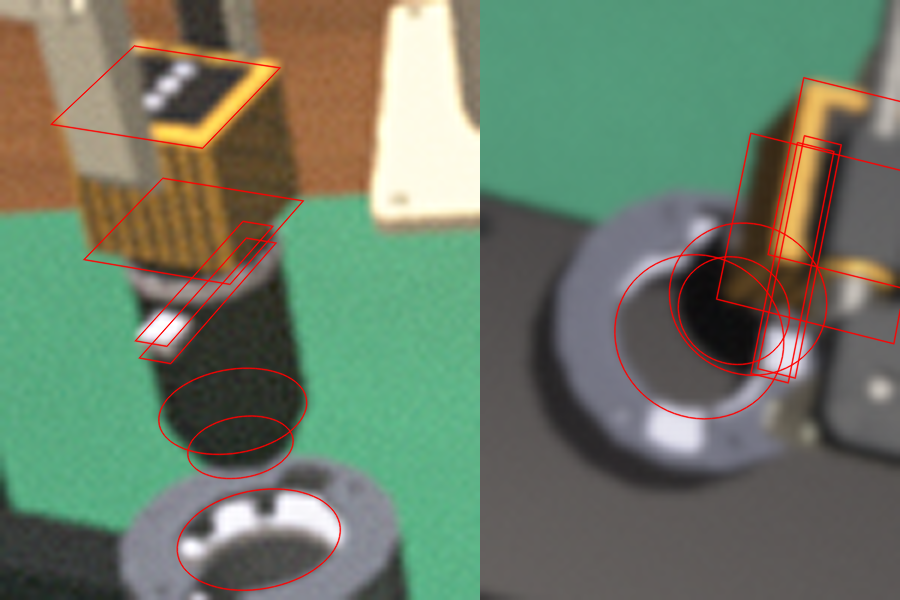

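Emit:
carry_out([
  [[0,0.08,0.5,0.1],[0,0,1,0],[0,0,1,0],[0,0,1,0],[0,0,0.8,0],[0,0,0,0],[0,0,0,0]],
])

```text
t: 9.4
tool_pos: [0.5392, -0.1019, 0.2422]
orientation: [-2.608, -1.749, 0.002]
force: [-0.8, 0.4, -2.7]
opening: 0.046
```

```bash
python3 plan.py ".5393,-.1015,.1812,67.8"; python3 look.py 8 "(140,60,110,150)" "(340,140,120,120)" 4;  python3 hov.py 8 .5393 -.1015 .156 -22.2
```

```text
[ 0.5392 -0.1019  0.2422] 67.7 tilt 0.11 t 9.4 F [-0.84  0.36 -2.7 ] T [-0.025 -0.053  0.032] op 0.046 q6 0.11
.5393,-.1015,.1812,67.8 -> [ 4.100e-02 -5.000e-03  6.095e+00] cm; roll -0.10065082922852753
```

View pics/ho8.png

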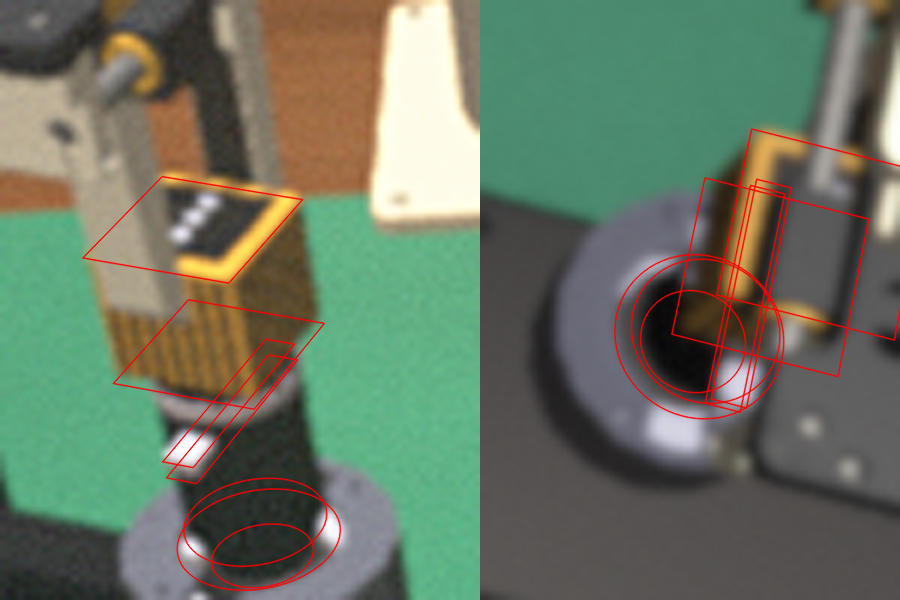

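Emit:
carry_out([
  [[0.1,0,0.5,0],[0,0,0.5,0],[0,0,0.5,0],[0,0,0.3,0],[0,0,0,0],[0,0,0,0]],
])

```text
t: 10.0
tool_pos: [0.54, -0.1011, 0.2249]
orientation: [-2.609, -1.75, 0.001]
force: [0.2, 0.0, -1.3]
opening: 0.0462
```

```bash
python3 plan.py ".5393,-.1015,.1812,67.8"; python3 look.py 9 "(140,60,110,150)" "(340,140,120,120)" 4;  python3 hov.py 9 .5396 -.1005 .138 -22.2
```

```text
[ 0.54   -0.1011  0.2249] 67.69 tilt 0.03 t 10.0 F [ 0.23  0.01 -1.32] T [-0.055 -0.08  -0.034] op 0.0462 q6 0.11
.5393,-.1015,.1812,67.8 -> [-0.065 -0.049  4.373] cm; roll -0.10691545646885459
```

View pics/ho9.png

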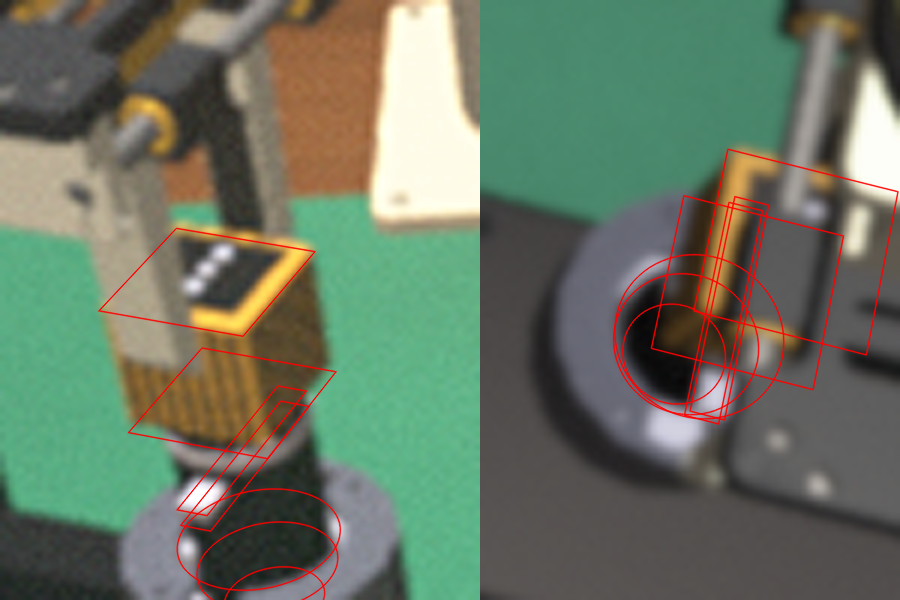

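Emit:
carry_out([
  [[0,0,0.4,0],[0,0,0.4,0],[0,0,0.4,0],[0,0,0.3,0],[0,0,0,0],[0,0,0,0]],
])

```text
t: 10.6
tool_pos: [0.5405, -0.1012, 0.21]
orientation: [2.609, 1.749, 0.001]
force: [4.6, -0.4, -4.4]
opening: 0.0459
```

```bash
python3 plan.py
```

```text
[ 0.5405 -0.1012  0.21  ] 67.69 tilt 0.04 t 10.6 F [ 4.59 -0.4  -4.38] T [-0.376 -1.309 -0.017] op 0.0459 q6 0.11
```

Emit:
carry_out([
  [[0.03,0.08,0,0],[0,0,0,0],[0,0,0,0]],
])

```text
t: 10.85
tool_pos: [0.5408, -0.1011, 0.2102]
orientation: [-2.609, -1.75, 0.001]
force: [1.6, -1.1, -2.0]
opening: 0.0461
```

```bash
python3 plan.py;  python3 look.py 10 "(150,110,80,100)" "(350,150,80,100)" 6
```

```text
[ 0.5408 -0.1011  0.2102] 67.69 tilt 0.04 t 10.85 F [ 1.55 -1.08 -2.02] T [-0.195 -0.549  0.004] op 0.0461 q6 0.11
```

View pics/s10.png

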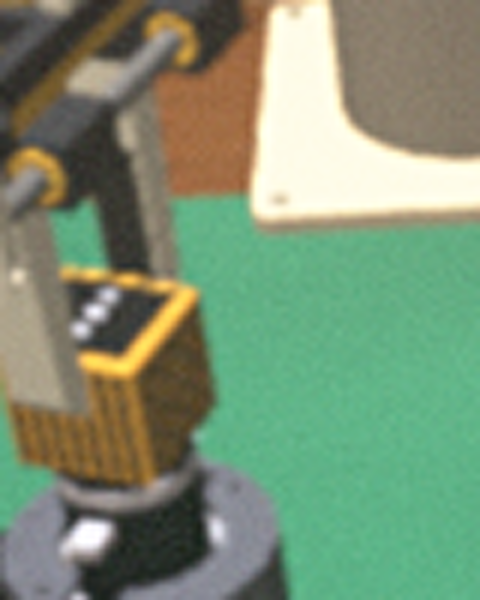

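View pics/t10.png

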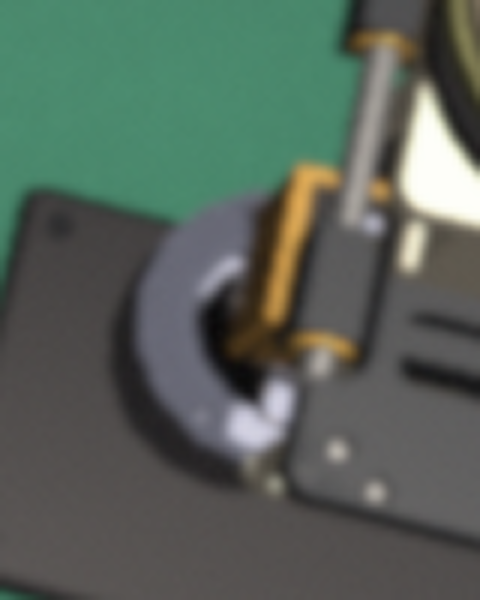

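Emit:
carry_out([
  [[0,0.06,0,0],[0,0,0.2,0],[0,0,0.2,0],[0,0,0.2,0],[0,0,0.2,0],[0,0,0,0],[0,0,0,0]],
])

```text
t: 11.53
tool_pos: [0.5414, -0.1013, 0.2019]
orientation: [-2.609, -1.749, 0.001]
force: [0.9, -0.9, -1.4]
opening: 0.0459
```

```bash
python3 plan.py;  python3 look.py 11 "(150,110,80,100)" "(350,150,80,100)" 6
```

```text
[ 0.5414 -0.1013  0.2019] 67.69 tilt 0.03 t 11.5333 F [ 0.85 -0.86 -1.45] T [-0.029 -0.038  0.067] op 0.0459 q6 0.11
```

View pics/s11.png

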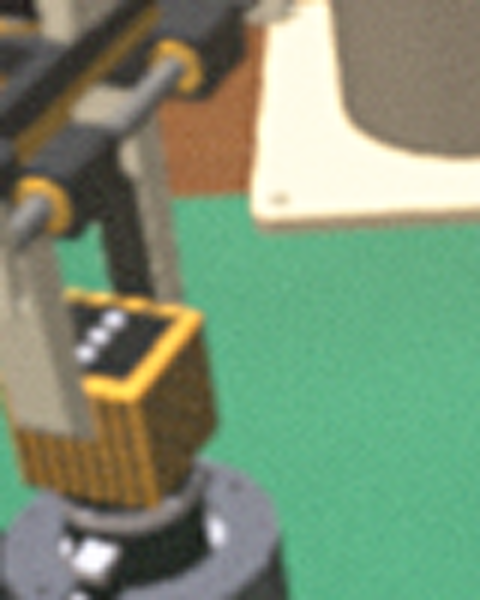

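View pics/t11.png

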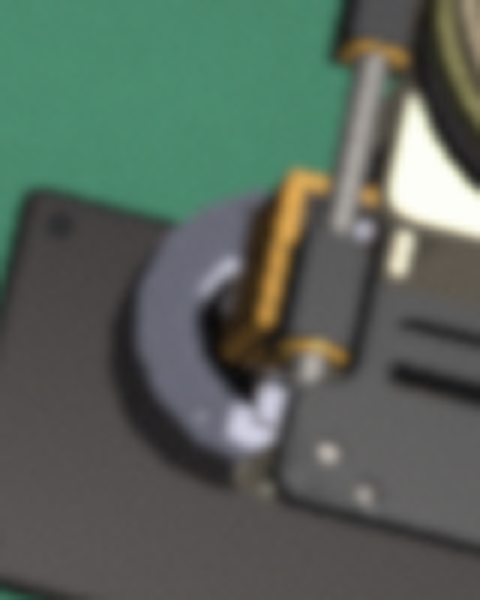

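Emit:
carry_out([
  [[0,0,0.2,0],[0,0,0.2,0],[0,0,0.2,0],[0,0,0.2,0],[0,0,0.2,0],[0,0,0,0],[0,0,0,0]],
])

```text
t: 12.22
tool_pos: [0.5414, -0.1013, 0.192]
orientation: [-2.609, -1.75, 0.001]
force: [0.3, 0.7, -1.3]
opening: 0.0455
```

```bash
python3 plan.py
```

```text
[ 0.5414 -0.1013  0.192 ] 67.69 tilt 0.03 t 12.2167 F [ 0.32  0.71 -1.31] T [-0.063 -0.072  0.042] op 0.0455 q6 0.11
```

Free so far, with the lugs at about 161 mm, just inside the gaps. I'll keep lowering gently.

Emit:
carry_out([
  [[0,0,0.15,0],[0,0,0.15,0],[0,0,0.15,0],[0,0,0.15,0],[0,0,0.1,0],[0,0,0,0],[0,0,0,0]],
])

```text
t: 12.8
tool_pos: [0.5415, -0.1014, 0.1851]
orientation: [-2.609, -1.75, 0.0]
force: [0.6, -0.4, -2.7]
opening: 0.0457
```

```bash
python3 plan.py;  python3 look.py 12 "(150,110,80,100)" "(350,150,80,100)" 6
```

```text
[ 0.5415 -0.1014  0.1851] 67.69 tilt 0.01 t 12.8 F [ 0.58 -0.39 -2.68] T [-0.043 -0.085  0.031] op 0.0457 q6 0.11
```

View pics/s12.png

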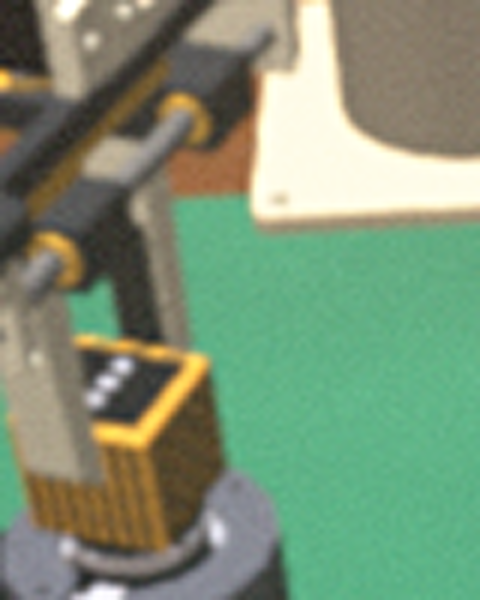

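Emit:
carry_out([
  [[0,0,0.1,0],[0,0,0.1,0],[0,0,0.05,0],[0,0,0.05,0],[0,0,0,0],[0,0,0,0]],
])

```text
t: 13.4
tool_pos: [0.5416, -0.1014, 0.1822]
orientation: [-2.609, -1.75, 0.0]
force: [-0.4, -0.4, -2.0]
opening: 0.0456
```

Emit:
carry_out([
  [[0,0,0.05,0],[0,0,0,0],[0,0,0,0]],
])

```text
t: 13.65
tool_pos: [0.5416, -0.1014, 0.1817]
orientation: [-2.609, -1.75, 0.0]
force: [0.6, -0.5, -2.1]
opening: 0.0459
```

```bash
python3 plan.py
```

```text
[ 0.5416 -0.1014  0.1817] 67.69 tilt 0.0 t 13.65 F [ 0.58 -0.48 -2.13] T [-0.097 -0.073  0.02 ] op 0.0459 q6 0.11
```

Emit:
carry_out([
  [[0,0,0.05,0],[0,0,0,0],[0,0,0,0]],
])

```text
t: 13.9
tool_pos: [0.5416, -0.1014, 0.1812]
orientation: [2.609, 1.75, 0.0]
force: [-0.3, 0.9, -1.3]
opening: 0.0462
```

Emit:
carry_out([
  [[0,0,0.05,0],[0,0,0,0],[0,0,0,0]],
])

```text
t: 14.15
tool_pos: [0.5417, -0.1014, 0.1811]
orientation: [2.609, 1.75, 0.0]
force: [-1.9, -0.2, 1.8]
opening: 0.0457
```

Emit:
carry_out([
  [[0,0,0.05,0],[0,0,0,0],[0,0,0,0]],
])

```text
t: 14.4
tool_pos: [0.5417, -0.1014, 0.1811]
orientation: [2.609, 1.75, 0.001]
force: [-2.7, 1.9, 4.9]
opening: 0.0456
```

Emit:
carry_out([
  [[0,0,0,2],[0,0,0,2],[0,0,0,2],[0,0,0,2],[0,0,0,2],[0,0,0,0]],
])

```text
t: 14.9
tool_pos: [0.5423, -0.1016, 0.1811]
orientation: [2.752, 1.513, 0.002]
force: [0.3, -0.4, 3.3]
opening: 0.0457
```

```bash
python3 plan.py
```

```text
[ 0.5423 -0.1016  0.1811] 57.6 tilt 0.11 t 14.9 F [ 0.34 -0.39  3.29] T [-0.065 -0.066 -0.063] op 0.0457 q6 0.29
```

Emit:
carry_out([
  [[0,0,0,2],[0,0,0,2],[0,0,0,2],[0,0,0,2],[0,0,0,2],[0,0,0,0]],
])

```text
t: 15.4
tool_pos: [0.5423, -0.1016, 0.1811]
orientation: [2.873, 1.269, 0.002]
force: [0.7, -0.3, 4.6]
opening: 0.0457
```

Emit:
carry_out([
  [[0,0,0,1.5],[0,0,0,1.5],[0,0,0,0]],
])

```text
t: 15.65
tool_pos: [0.5422, -0.1016, 0.1811]
orientation: [2.904, 1.195, 0.002]
force: [0.6, 0.6, 5.8]
opening: 0.0461
```

Emit:
carry_out([
  [[0,0,0,1.5],[0,0,0,1.5],[0,0,0,0]],
])

```text
t: 15.9
tool_pos: [0.5422, -0.1016, 0.1811]
orientation: [2.935, 1.118, 0.002]
force: [-0.1, 0.6, 5.0]
opening: 0.0456
```

```bash
python3 plan.py
```

```text
[ 0.5422 -0.1016  0.1811] 41.72 tilt 0.1 t 15.9 F [-0.09  0.59  5.02] T [-0.007 -0.029 -0.058] op 0.0456 q6 0.56
```

Emit:
carry_out([
  [[0,0,0,1.5],[0,0,0,1.5],[0,0,0,0]],
])

```text
t: 16.15
tool_pos: [0.5422, -0.1015, 0.1811]
orientation: [2.963, 1.041, 0.002]
force: [0.5, -0.3, 4.8]
opening: 0.0458
```

Emit:
carry_out([
  [[0,0,0,1.5],[0,0,0,1.5],[0,0,0,0]],
])

```text
t: 16.4
tool_pos: [0.5422, -0.1016, 0.1811]
orientation: [2.989, 0.963, 0.002]
force: [0.3, 0.5, 5.6]
opening: 0.0459
```

Emit:
carry_out([
  [[0,0,0,1.5],[0,0,0,1.5],[0,0,0,0]],
])

```text
t: 16.65
tool_pos: [0.5423, -0.1016, 0.1811]
orientation: [3.013, 0.885, 0.003]
force: [-0.5, -0.1, 5.8]
opening: 0.0458
```

```bash
python3 plan.py
```

```text
[ 0.5423 -0.1016  0.1811] 32.73 tilt 0.11 t 16.65 F [-0.54 -0.09  5.79] T [-0.034 -0.028 -0.083] op 0.0458 q6 0.72
```

Emit:
carry_out([
  [[0,0,0,1.5],[0,0,0,1.5],[0,0,0,0]],
])

```text
t: 16.9
tool_pos: [0.5422, -0.1016, 0.1811]
orientation: [3.036, 0.806, 0.002]
force: [-0.3, -0.7, 5.6]
opening: 0.0458
```

Emit:
carry_out([
  [[0,0,0,1.5],[0,0,0,1.5],[0,0,0,0]],
])

```text
t: 17.15
tool_pos: [0.5423, -0.1015, 0.1811]
orientation: [3.056, 0.726, 0.003]
force: [1.0, -0.5, 5.7]
opening: 0.0459
```

Emit:
carry_out([
  [[0,0,0,1.5],[0,0,0,1.5],[0,0,0,0]],
])

```text
t: 17.4
tool_pos: [0.5423, -0.1016, 0.1811]
orientation: [3.074, 0.646, 0.003]
force: [-0.4, -0.1, 4.3]
opening: 0.0456
```

Emit:
carry_out([
  [[0,0,0,1.5],[0,0,0,1.5],[0,0,0,0]],
])

```text
t: 17.65
tool_pos: [0.5423, -0.1016, 0.1811]
orientation: [3.09, 0.565, 0.003]
force: [-0.6, -0.1, 4.6]
opening: 0.0452
```

Emit:
carry_out([
  [[0,0,0,1.5],[0,0,0,1.5],[0,0,0,0]],
])

```text
t: 17.9
tool_pos: [0.5423, -0.1016, 0.1811]
orientation: [3.103, 0.484, 0.003]
force: [-0.8, 0.4, 5.3]
opening: 0.0457
```

Emit:
carry_out([
  [[0,0,0,1.5],[0,0,0,1.5],[0,0,0,0]],
])

```text
t: 18.15
tool_pos: [0.5423, -0.1016, 0.1811]
orientation: [3.115, 0.402, 0.003]
force: [0.5, -0.2, 5.4]
opening: 0.0458
```

```bash
python3 plan.py
```

```text
[ 0.5423 -0.1016  0.1811] 14.73 tilt 0.11 t 18.15 F [ 0.54 -0.17  5.4 ] T [-0.036 -0.031 -0.055] op 0.0458 q6 1.04
```

Emit:
carry_out([
  [[0,0,0,1.5],[0,0,0,1.5],[0,0,0,0]],
])

```text
t: 18.4
tool_pos: [0.5423, -0.1016, 0.1811]
orientation: [3.125, 0.321, 0.003]
force: [-0.9, 0.5, 4.5]
opening: 0.0458
```

Emit:
carry_out([
  [[0,0,0,1.5],[0,0,0,1.5],[0,0,0,0]],
])

```text
t: 18.65
tool_pos: [0.5422, -0.1015, 0.1811]
orientation: [3.132, 0.239, 0.003]
force: [-0.1, 0.7, 5.8]
opening: 0.0454
```

Emit:
carry_out([
  [[0,0,0,1.5],[0,0,0,1.5],[0,0,0,0]],
])

```text
t: 18.9
tool_pos: [0.5422, -0.1016, 0.1811]
orientation: [3.137, 0.157, 0.003]
force: [0.3, 1.1, 5.5]
opening: 0.0459
```

Emit:
carry_out([
  [[0,0,0,1.5],[0,0,0,1.5],[0,0,0,0]],
])

```text
t: 19.15
tool_pos: [0.5422, -0.1015, 0.181]
orientation: [3.14, 0.075, 0.003]
force: [0.3, 0.4, 5.0]
opening: 0.0457
```

Emit:
carry_out([
  [[0,0,0,1.5],[0,0,0,1.5],[0,0,0,0]],
])

```text
t: 19.4
tool_pos: [0.5423, -0.1015, 0.181]
orientation: [3.141, -0.007, 0.003]
force: [-0.0, 0.5, 5.1]
opening: 0.0458
```

```bash
python3 plan.py
```

```text
[ 0.5423 -0.1015  0.181 ] -0.25 tilt 0.1 t 19.4 F [-0.04  0.52  5.15] T [-0.06  -0.236 -0.057] op 0.0458 q6 1.3
```

Emit:
carry_out([
  [[0,0,0,1.5],[0,0,0,1.5],[0,0,0,0]],
])

```text
t: 19.65
tool_pos: [0.5421, -0.1013, 0.1807]
orientation: [3.14, -0.089, 0.002]
force: [1.0, 1.7, 5.2]
opening: 0.0458
```

```bash
python3 plan.py
```

```text
[ 0.5421 -0.1013  0.1807] -3.24 tilt 0.07 t 19.65 F [1.04 1.74 5.16] T [ 0.116 -0.253  0.024] op 0.0458 q6 1.35
```

Emit:
carry_out([
  [[0,0,0,1],[0,0,0,0],[0,0,0,0]],
])

```text
t: 19.9
tool_pos: [0.5409, -0.1013, 0.1793]
orientation: [-3.139, 0.117, 0.003]
force: [2.0, 0.7, -1.9]
opening: 0.046
```

```bash
python3 plan.py
```

```text
[ 0.5409 -0.1013  0.1793] -4.26 tilt 0.1 t 19.9 F [ 2.    0.73 -1.95] T [ 0.033 -0.354 -0.026] op 0.046 q6 1.37
```

Emit:
carry_out([
  [[0,0,0.05,1],[0,0,0.05,0],[0,0,0,0],[0,0,0,0]],
])

```text
t: 20.23
tool_pos: [0.5411, -0.1013, 0.1786]
orientation: [-3.138, 0.145, 0.002]
force: [0.5, -0.3, -2.0]
opening: 0.0459
```

```bash
python3 plan.py
```

```text
[ 0.5411 -0.1013  0.1786] -5.3 tilt 0.08 t 20.2333 F [ 0.46 -0.25 -1.95] T [ 0.08  -0.019 -0.022] op 0.0459 q6 1.39
```

Fz is back to the free-hanging value, so the lugs are in the notches. I'll lower to the notch floor at about 176 mm.

Emit:
carry_out([
  [[0,0,0.05,0],[0,0,0.05,0],[0,0,0.05,0],[0,0,0,0],[0,0,0,0]],
])

```text
t: 20.65
tool_pos: [0.5416, -0.1014, 0.1777]
orientation: [-3.138, 0.145, 0.0]
force: [0.2, 0.1, -2.2]
opening: 0.0457
```

Emit:
carry_out([
  [[0,0,0.05,0],[0,0,0,0],[0,0,0,0]],
])

```text
t: 20.9
tool_pos: [0.5416, -0.1014, 0.1772]
orientation: [-3.138, 0.145, 0.0]
force: [-0.2, 0.1, -2.0]
opening: 0.046
```

```bash
python3 plan.py
```

```text
[ 0.5416 -0.1014  0.1772] -5.31 tilt 0.0 t 20.9 F [-0.17  0.07 -1.99] T [0.069 0.031 0.035] op 0.046 q6 1.39
```

Emit:
carry_out([
  [[0,0,0.05,0],[0,0,0.05,0],[0,0,0,0],[0,0,0,0]],
])

```text
t: 21.23
tool_pos: [0.5416, -0.1014, 0.1762]
orientation: [3.138, -0.145, -0.0]
force: [0.4, -0.1, -1.4]
opening: 0.0461
```

Emit:
carry_out([
  [[0,0,0.04,0],[0,0,0,0],[0,0,0,0]],
])

```text
t: 21.48
tool_pos: [0.5417, -0.1014, 0.1762]
orientation: [3.138, -0.145, 0.001]
force: [-0.8, 0.5, 1.5]
opening: 0.0457
```

```bash
python3 plan.py
```

```text
[ 0.5417 -0.1014  0.1762] -5.31 tilt 0.02 t 21.4833 F [-0.82  0.54  1.53] T [ 0.101  0.187 -0.053] op 0.0457 q6 1.39
```

Emit:
carry_out([
  [[0,0,-0.03,0],[0,0,0,0],[0,0,0,0],[0,0,0,0]],
], claw=5.4, grip_force=5)

```text
t: 21.82
tool_pos: [0.5417, -0.1014, 0.1762]
orientation: [3.138, -0.145, 0.0]
force: [-0.7, 0.9, -0.2]
opening: 0.054
```

```bash
python3 plan.py;  python3 look.py 13 "(140,100,90,120)" "(350,150,80,100)" 5
```

```text
[ 0.5417 -0.1014  0.1762] -5.31 tilt 0.01 t 21.8167 F [-0.69  0.93 -0.18] T [-0.004  0.009  0.049] op 0.054 q6 1.39
```

View pics/s13.png

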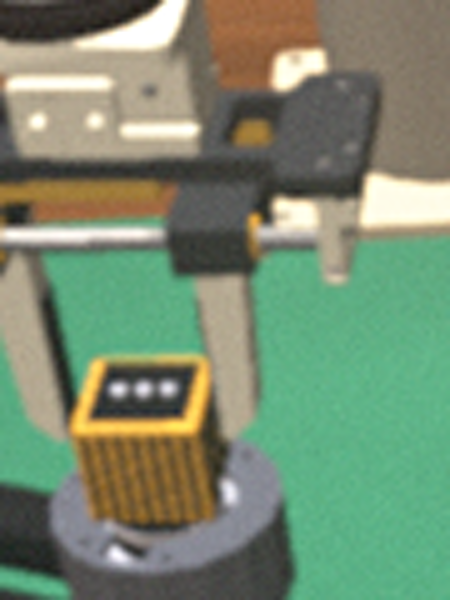

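Emit:
carry_out([
  [[0,0,-0.2,0],[0,0,-0.5,0],[0,0,-1,0],[0,0,-2,0],[0,0,-3,0],[0,0,-3,0],[0,0,-3,0],[0,0,0,0]],
])

```text
t: 22.58
tool_pos: [0.5442, -0.1021, 0.3121]
orientation: [3.135, -0.145, 0.018]
force: [0.5, -0.4, 0.8]
opening: 0.0542
```

Emit:
carry_out([
  [[0,-3.5,0,0],[0,-3.5,0,0],[0,-3.5,0,0],[0,-3.5,0,0],[0,-3.5,0,0],[0,-3.5,0,0],[0,0,0,0],[0,0,0,0]],
])

```text
t: 23.25
tool_pos: [0.561, 0.1095, 0.3038]
orientation: [-3.138, 0.14, -0.001]
force: [-0.2, -0.9, 0.4]
opening: 0.0541
```

```bash
python3 plan.py;  python3 look.py 14 "(130,110,90,110)" "(350,150,90,100)" 6; python3 - <<'E'
from h import *
X=(.5405,-.1015);yaw=np.radians(-22.2-73)
hp=[square(*X,.090+.123,.023,yaw),square(*X,.090+.079,.023,yaw),circ(.5393,-.1015,.163,.0255)]
a=draw(np.load("pics/s14.npy"),"scene",hp,(140,140,65,90),6);b=draw(np.load("pics/t14.npy"),"top",hp,(360,150,65,90),6)
cv2.imwrite("pics/f.png",np.hstack([a,b]))
E
```

```text
[0.561  0.1095 0.3038] -5.11 tilt 0.03 t 23.25 F [-0.25 -0.94  0.36] T [ 0.088 -0.02  -0.053] op 0.0541 q6 1.76
```

View pics/f.png

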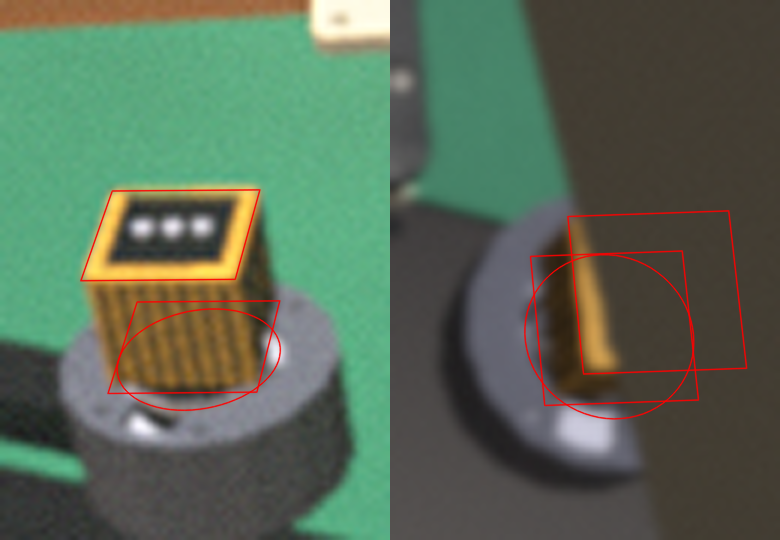

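```bash
python3 - <<'E'
from plant import robot
print(robot.close_job())
E
```

```text
the job is handed in; nothing more can be done
None
```

The head is hanging in the ring with its lugs in the locking notches, and I handed the job in at about 23 s of the 64 s. No verdict was reported.

I gripped the brass/black head by its block, lowered the lugs through the gaps onto the ledge, and turned it clockwise under light pressure. The lugs started to drop at about 71–72°. I turned it about 1° further, lowered it to the notch floor, released it and moved the arm clear.

**Checks:**
- **Depth:** the tool touched the ledge at 181.1 mm and the notch floor at 176.2 mm. That is a 4.9 mm drop, against the 5 mm expected.
- **Forces:** every force I read stayed below about 8 N. One sideways touch of about 5 N on the way in was eased by shifting the tool sideways by about 1.4 mm.
- **After release:** the last scene picture showed the head standing upright, with its top face where the model put it for a locked head. The gripper was about 20 cm away.

**Disagreements and gaps:**
- **Finger length:** in the pictures the fingertips sit about 40 mm higher than `finger_overhang` implies. I gripped about 1 cm lower because of this, and the grip held.
- **Overlay fit:** the lower part of the head sat 1–2 mm off my overlays, which could be a slight tilt or calibration error.
- **Top camera:** the arm covered part of the head in the last top picture, so the final pose was checked only in the scene camera.
- **Other objects:** I did not measure the remote, board, screwdriver and jar again at the end. No contact with them showed in the forces or pictures.

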